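Start and seat the closure plug of a dive-lamp battery housing

ROBOT

A 6-joint arm with a two-finger parallel gripper is mounted at the origin on the work surface. World frame = base frame: x ahead of the robot, y to its left, z up, the work surface at z = 0. Lengths are in mm, angles in degrees, forces in N, time in s.
With the tool pointing down it reaches from about 350 to 850 mm from the base axis. Payload 8.1 kg.
Tool frame: the origin (TCP) lies midway between the tips of the shut fingers; the grasp point (between the pads) lies 19 mm behind it (hold_point_z is the distance from the TCP to the grasp point, in mm); z points along the fingers, y is the direction in which the jaws open and shut (so a half turn about z gives the same grasp; the last joint's range is limited). The gripper opens to 85 mm and grips with 20 to 120 N. Pads are 22 mm wide; open, the fingers measure 114 mm over their backs; the gripper's body (76 mm by 85 mm) begins 54 mm behind the grasp point. The pads swing forward as they close: fully open they stand 13 mm farther back than shut.
Start: joints at [61.112, 7.471, 85.268, -0, 87.261, -4.893], TCP at [243.978, 548.16, 231.292] pointing down, gripper open.
Joint ranges: [-169.43, 169.43], [-51.17, 129.36], [1.28, 143.12], [-76.62, 256.62], [0, 156.53], [-152.29, 152.29]. Speed limits (degrees/s): [136.94, 136.94, 159.86, 180, 180, 180].

INTERFACE

Orientations are given as [roll, pitch, yaw] about the fixed x, y, z axes, in that order (R = Rz(yaw) Ry(pitch) Rx(roll)).
In Python, from bench import sense, snapshot, camera_params, hand_in, hold_point_z gives the robot as it stands.
- The arm moves only by the tool servo_tool, never from a script. Its argument "motion" is a list of rows, each a list of 7 numbers: the finger opening in mm, from 0 to 85.4, then the shift along the tool's x, y, z in mm, then the turn, a rotation vector about the tool's x, y, z in rad. A call has 1 to 10 rows; each row shifts and turns the pose as measured when the row begins, along the tool's axes as they then stand; what a row does not reach is not made up. A row lasts 1/10 s, in which the tool goes at most 50 mm and 8.59 degrees, less where a joint would pass 70% of its speed; a pose out of reach is approached as far as the arm can. A call with a gripper value outside its range is refused whole. The fingers move at their own pace and stop on an object; "force" is the grip in N (left out, the last holds). Time passes only in rows, so rows that do not move let the fingers close. It gives the time, the measured TCP pose, the force and the opening at its end, in the units of the state.
- sense(): the state, without advancing time (a new reading comes with each control period).
- snapshot(name): name is "side" or "top" or "wrist"; returns the picture (420x560x3 uint8, blue, green, red); there is no depth.
- camera_params(name): a dict with "fx", "fy", "cx", "cy" (pixels), "R" (3x3) and "t" (3): a world point X has camera coordinates R X + t; the wrist camera has in their place "tool_from_camera" (4x4, takes a point from camera to tool coordinates, whose origin is the TCP and whose axes are the flange's). Camera axes: x right, y down, z forward; pixel columns grow to the right and rows downward; lengths in mm; the calibration is good to about 2 mm. A picture is of the moment at which its call begins: read the wrist's pose just before it. camera_params takes no time and is no camera call.
- hand_in(): hands the job in, once; it reports no verdict.
The state is a dict: "time": time; "joint_pos": joint angles; "qd": joint speeds; "joint_efforts": joint torques, N m; "tool_pos": TCP position; "tcp_rot": TCP orientation; "ft_force": force on the tool from outside, world axes, zero at the start; "wrist_torque": the same for the moment, N m; "finger_gap": finger opening in mm.
Only numpy, scipy, OpenCV 4.12 (cv2) and the standard library are available. Lean on these libraries where they do the work, as an engineer would, in place of code of your own. Each camera call takes 0.05 s, during which the arm holds its last target. There are 200 camera calls.

TASK

The orange plug is sitting proud on the mouth of the black battery housing, with its lugs resting on the rim past the thread start. Turn it backward (counterclockwise from above) until its lugs drop into the thread start, then turn it forward (clockwise) until it is fully home against its stop, flush with the rim, and let go; do not force it down while it is proud. Leave the finished unit with the blue plug where it stands.

Things in the scene. Friction and masses are not known exactly. Their poses are not given: they have to be found in the camera images.
- housing: Fixed black housing, 80 mm across, rim 60 mm up, on a 110 mm plate 15 thick. Origin: underside centre on the plug's axis, z up. In its mouth a steel lip, 6 mm thick, level with the rim, has two gaps (thread starts) at +x and -x, marked by white dashes and, on the plate, red patches; lugs within 12 deg of them drop 13 mm. The thread then runs clockwise, 4 mm lower, to a stop at 62 deg; green dots mark 60.
- plug: Loose upright orange plug, 200 g. Origin: centre of its foot. Shank 45 mm across, 37 mm high; on it a grip bar along x, 56 long, 14 thick (y), 32 high, top 69 mm above the foot. Foot above table: 40 mm proud, 27 dropped in the start, 23 home. At first its +x is 30 to 60 deg clockwise of the housing's +x. 1.5 mm play; sinks by its weight or with the hand, the thread does not pull.
- plug_lug (a point): Underside of the plug's +x lug, 27 mm from the axis, 20 mm above the foot. Two steel lugs, 14 mm wide and 5 mm thick, along the plug's +x and -x (in line with the grip bar), reach 30 mm from the axis. Once dropped, they can turn back at most 15 deg past the start.
- finished: Finished unit, loose on the table: the same black housing, 80 mm across, 60 mm high, without a plate, with a blue grip bar 56 x 14 x 32 mm (along x) on top, 0.9 kg. Origin: underside centre. Not to be moved.

How it is judged (in metres and radians):
On the way:
1. the plug's lugs have dropped into the thread start (z of plug in the frame of housing below 0.031 m and x of plug_lug in the frame of housing above 0.0235 m), for 0.1 s.
At the end, for the whole second after the job is handed in: The plug is home in the housing: turned clockwise to within about 15 degrees of its stop, foot within 3.5 mm of its home height, upright, at rest and released; the finished unit stands within 20 mm of where it was (z of plug in the frame of housing below 0.0265 m and y of plug_lug in the frame of housing below -0.02 m and x of plug_lug in the frame of housing above 0 m and horizontal distance between plug and housing below 0.006 m and angle between plug's own z axis and vertical below 0.12 rad and linear speed of plug below 0.02 m/s and distance of finished from where it was at the start of the episode below 0.02 m); the robot touches nothing.
It fails at once if the plug is turned more than 90 degrees away from its thread start (x of plug_lug in the frame of housing below -0.002 m).
It fails at once if the proud plug is forced down on the rim with more than 35 N (z of plug in the frame of housing above 0.034 m and contact force between plug and housing above 35 N).
It fails at once if the finished unit is moved more than 20 mm (distance of finished from where it was at the start of the episode above 0.02 m).
It also fails if it takes over 38 s, if anything falls off the work surface, if the arm or the gripper's body presses on something with over 40 N, if the wrist force passes 120 N, or if a joint passes its speed limit or range.

## Working session

There is one attempt and no reset: what is moved stays moved. The work goes in short steps, Python scripts to look and compute and a tool call to move; the robot and the scene stay as the last step left them, time stands still between calls to the robot, and variables do not carry over. Pictures are saved under pics/ and viewed, about 8 in all and at most 12, crops included, and the job is handed in when it is done.

Besides the shell and the picture viewer there is one more tool, called after ">>>" in YAML: its name, and indented under it one key for each argument. servo_tool: Moves the arm, as the interface text tells. Its arguments: {"type":"object","properties":{"motion":{"type":"array"},"force":{"type":"number"}},"required":["motion"]}

```bash
mkdir -p pics
python3 - <<'E'
from bench import *
import cv2,numpy as np
s=sense();print(s['time'],s['tool_pos'],s['tcp_rot'],s['finger_gap'],hold_point_z)
a=snapshot('top');b=snapshot('side')
np.save('top.npy',a);np.save('side.npy',b)
cv2.imwrite('pics/top.png',a);cv2.imwrite('pics/side.png',b)
for n in('top','side','wrist'):print(n,camera_params(n))
E
```

```text
0.0 [243.69507647 547.65619993 230.20103748] [-1.79889760e+02 -1.01999457e-02  1.56006307e+02] 85.37163462742026 18.700000000000003
top {'fx': 387.42058038265577, 'fy': 387.42058038265577, 'cx': 282.79550971368127, 'cy': 220.2336943383091, 'R': array([[-0.00193772, -0.99969278, -0.02471023],
       [-0.9916717 ,  0.00510312, -0.12869031],
       [ 0.12877687,  0.02425507, -0.99137693]]), 't': array([ 15.76604662, 539.29959204, 762.18009344])}
side {'fx': 442.19408444216526, 'fy': 442.19408444216526, 'cx': 277.1258693847124, 'cy': 214.6022485934355, 'R': array([[ 0.7991017 , -0.6010909 , -0.0112339 ],
       [-0.44289014, -0.57594486, -0.68712141],
       [ 0.40655232,  0.55405527, -0.72645576]]), 't': array([-403.77779885,  290.35889226,  697.33249191])}
wrist {'fx': 352.59764532543994, 'fy': 352.59764532543994, 'cx': 275.3816338163953, 'cy': 205.79789852497294, 'tool_from_camera': array([[ 1.85228786e-04, -9.47165823e-01, -3.20744244e-01,
         8.15645783e+01],
       [ 9.99999978e-01,  1.44454633e-04,  1.50918656e-04,
         2.14184177e-01],
       [-9.66120012e-05, -3.20744265e-01,  9.47165829e-01,
        -1.42738917e+02],
       [ 0.00000000e+00,  0.00000000e+00,  0.00000000e+00,
         1.00000000e+00]])}
```

View pics/top.png

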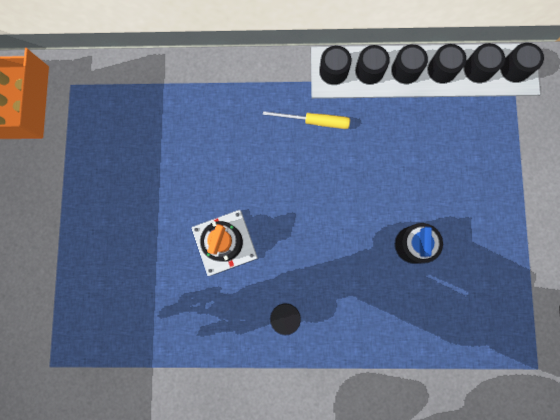

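View pics/side.png

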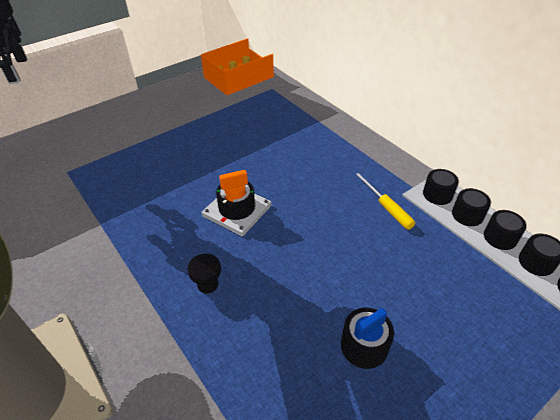

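The top view shows the plug at about (219,240) on a plate with red patches near (216,222) and (231,264). The finished unit is at about (420,242), and the gripper is outside this view. In the side view the plug is proud at (235,190). Next I'll measure the plate, the red patches and the bar.

```bash
cat > h.py <<'E'
import numpy as np,cv2
from bench import *
from scipy.spatial.transform import Rotation as Ro
def cam(name,st=None):
    p=camera_params(name);K=(p['fx'],p['fy'],p['cx'],p['cy'])
    if name!='wrist':
        return K,np.array(p['R']),np.array(p['t'])
    T=np.eye(4);T[:3,:3]=Ro.from_euler('xyz',st['tcp_rot'],degrees=True).as_matrix();T[:3,3]=st['tool_pos']
    W=np.linalg.inv(T@p['tool_from_camera']);return K,W[:3,:3],W[:3,3]
def ray(px,z,C):
    K,R,t=C;px=np.atleast_2d(px).astype(float)
    d=np.c_[(px[:,0]-K[2])/K[0],(px[:,1]-K[3])/K[1],np.ones(len(px))]@R;o=-R.T@t
    return o+d*((z-o[2])/d[:,2])[:,None]
def proj(X,C):
    K,R,t=C;c=np.atleast_2d(X)@R.T+t;return np.c_[K[0]*c[:,0]/c[:,2]+K[2],K[1]*c[:,1]/c[:,2]+K[3]]
def blobs(m,amin):
    n,l,s,c=cv2.connectedComponentsWithStats(m.astype(np.uint8));return [(s[i,4],c[i],l==i) for i in range(1,n) if s[i,4]>=amin]
def masks(im):
    h=cv2.cvtColor(im,cv2.COLOR_BGR2HSV).astype(int);H,S,V=h[...,0],h[...,1],h[...,2]
    return dict(red=((H<5)|(H>174))&(S>170)&(V>90),orange=(H>=6)&(H<18)&(S>170)&(V>90),blue=(H>100)&(H<118)&(S>190)&(V>140),green=(H>45)&(H<85)&(S>110)&(V>70),white=(S<40)&(V>150))
E
python3 - <<'E'
from h import *
im=np.load('top.npy');C=cam('top');m=masks(im);roi=np.zeros(im.shape[:2],bool);roi[200:285,180:265]=1
for k,z in(('red',15),('orange',100),('white',15),('green',60)):
    for a,c,l in blobs(m[k]&roi,3):
        r=cv2.minAreaRect(np.argwhere(l)[:,::-1].astype(np.float32));q=ray(cv2.boxPoints(r),z,C)
        print(k,a,c.round(1),ray(c,z,C)[0].round(1),r,q[:,:2].round().tolist())
roi[:]=0;roi[215:270,390:450]=1
for a,c,l in blobs(m['blue']&roi,10):print('blue',a,c,ray(c,85,C))
E
python3 - <<'E'
import cv2
a=cv2.imread('pics/top.png')[195:290,170:270];cv2.imwrite('pics/c.png',cv2.resize(a,None,fx=6,fy=6,interpolation=2))
E
```

```text
red 4 [216.2 219.8] [543.7 155.4  15. ] ((216.0, 219.5), (1.0, 2.0), 90.0) [[545.0, 158.0], [545.0, 154.0], [543.0, 154.0], [543.0, 158.0]]
red 13 [230.8 263.1] [452.4 123.1  15. ] ((230.85000610351562, 263.050048828125), (3.7947328090667725, 2.8460497856140137), 71.56504821777344) [[455.0, 127.0], [457.0, 121.0], [450.0, 119.0], [448.0, 124.0]]
orange 483 [218.7 239.8] [494.4 133.1 100. ] ((219.47059631347656, 239.61767578125), (22.55581283569336, 29.589345932006836), 14.03624439239502) [[473.0, 159.0], [527.0, 146.0], [517.0, 105.0], [463.0, 117.0]]
white 1245 [226.3 243.9] [492.4 133.2  15. ] ((223.67372131347656, 242.63922119140625), (52.148170471191406, 52.19536209106445), 70.70995330810547) [[529.0, 210.0], [566.0, 106.0], [461.0, 69.0], [426.0, 171.0]]
white 78 [230.9 237.5] [505.8 123.6  15. ] ((230.52391052246094, 236.84161376953125), (24.27457618713379, 7.151954650878906), 75.37911987304688) [[530.0, 139.0], [534.0, 124.0], [484.0, 110.0], [481.0, 125.0]]
white 46 [206.  239.8] [501.1 176.3  15. ] ((206.01541137695312, 239.376953125), (4.093146324157715, 17.116792678833008)
[... 163 characters left out ...]
351562), (3.1622774600982666, 7.273237705230713), 71.56504821777344) [[471.0, 163.0], [476.0, 148.0], [470.0, 146.0], [465.0, 161.0]]
white 13 [225.4 257.4] [464.2 134.6  15. ] ((225.5, 257.5), (3.0, 3.0), 90.0) [[467.0, 138.0], [467.0, 131.0], [461.0, 131.0], [461.0, 137.0]]
green 10 [231.3 226.7] [523.6 116.   60. ] ((231.25001525878906, 226.75001525878906), (2.8284268379211426, 2.1213202476501465), 45.0) [[524.0, 120.0], [527.0, 117.0], [523.0, 113.0], [520.0, 116.0]]
green 8 [207.9 254.1] [469.2 161.8  60. ] ((208.0, 254.0), (2.0, 2.0), 90.0) [[471.0, 164.0], [471.0, 160.0], [467.0, 159.0], [467.0, 163.0]]
blue 218 [425.63302752 239.17889908] [[ 495.20353555 -258.51185428   85.        ]]
```

View pics/c.png

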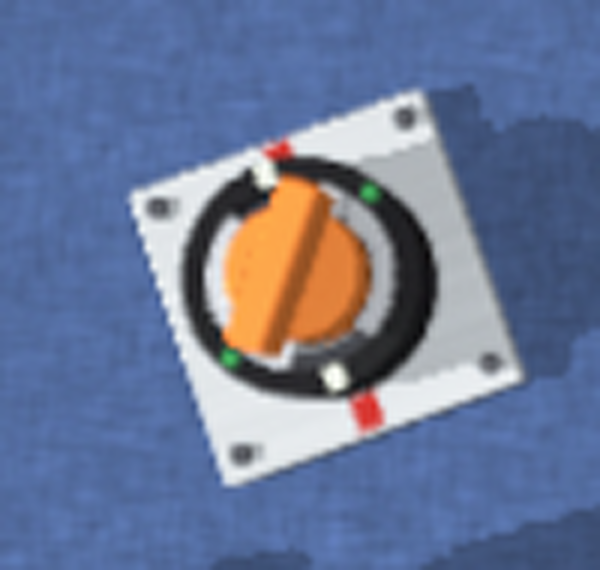

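Housing centre is about (496,139), with its thread-start axis at 19.4°. The bar is at about -18°, so the plug sits roughly 37° clockwise of the start. I'll move above it.

>>> servo_tool:
  motion:
    - [50,-39.6,-27.1,3,0,0,0]
    - [50,-39.6,-27.1,3,0,0,0]
    - [50,-39.6,-27.1,3,0,0,0]
    - [50,-39.6,-27.1,3,0,0,0]
    - [50,-39.6,-27.1,3,0,0,0]
    - [50,-39.6,-27.1,3,0,0,0]
    - [50,-39.6,-27.1,3,0,0,0]
    - [50,-39.6,-27.1,3,0,0,0]
    - [50,-39.6,-27.1,3,0,0,0]
    - [50,-39.6,-27.1,3,0,0,0]

```text
time: 1.1
tool_pos: [498.8, 128.5, 194.7]
tcp_rot: [-179.7, -0.2, 156.7]
ft_force: [1.2, 0.6, 0.1]
finger_gap: 49.8
```

```bash
cat > w.py <<'E'
from h import *
import sys
n=sys.argv[1];zt=float(sys.argv[2])
s=sense();im=snapshot('wrist');C=cam('wrist',s)
print(s['time'],s['tool_pos'].round(1),s['tcp_rot'].round(2),s['finger_gap'],s['ft_force'].round(1),s['wrist_torque'].round(2))
for p in [(496,139,60),(496,139,109)]: print('proj',proj(p,C).round())
m=masks(im)
for k,z in(('red',15),('green',60),('orange',zt)):
    for a,c,l in blobs(m[k],25):
        r=cv2.minAreaRect(np.argwhere(l)[:,::-1].astype(np.float32));q=ray(cv2.boxPoints(r),z,C)
        print(k,a,c.round(1),ray(c,z,C)[0].round(1),q[:,:2].round(1).tolist())
cv2.imwrite(f'pics/{n}.png',im)
E
python3 w.py w1 109
```

```text
1.1 [498.8 128.5 194.7] [-179.69   -0.22  156.66] 49.764043557299914 [1.2 0.6 0.1] [ 0.04 -0.04 -0.01]
proj [[286. 184.]]
proj [[288. 203.]]
red 33 [248.3 140.1] [455.7 119.5  15. ] [[451.9, 116.5], [451.0, 118.9], [459.2, 122.1], [460.1, 119.7]]
green 65 [298.7 145.7] [471.1 159.9  60. ] [[466.6, 156.9], [469.7, 164.1], [474.8, 162.0], [471.7, 154.8]]
orange 57 [265.2 171.8] [470.1 133.3 109. ] [[472.6, 125.0], [466.2, 138.0], [469.0, 139.3], [475.5, 126.4]]
orange 33 [299.7 222.5] [512.5 140.7 109. ] [[516.0, 135.4], [505.5, 145.3], [507.7, 147.4], [518.2, 137.5]]
```

View pics/w1.png

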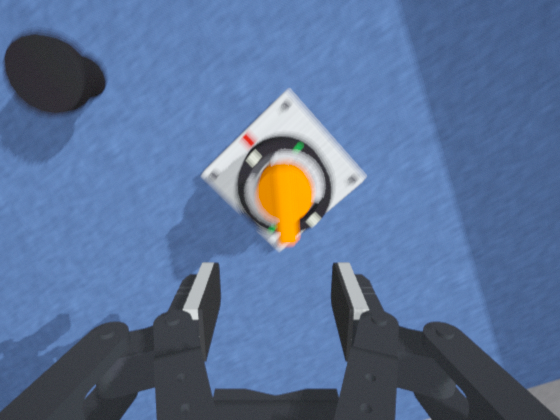

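The blurred wrist view shows the housing at (285,187) and the bar nearly vertical, from (283,165) to (288,243). The red patch is at (248,140). I'll centre over it, let the arm settle and look again.

>>> servo_tool:
  motion:
    - [50,6.7,8.5,0,0,0,-0.058]
    - [50,0,0,0,0,0,0]
    - [50,0,0,0,0,0,0]

```text
time: 1.45
tool_pos: [499.6, 128.3, 192.3]
tcp_rot: [-179.4, -0.2, 159.3]
ft_force: [-0.6, 0.1, 0.9]
finger_gap: 50.2
```

```bash
sed -i 's/(H<18)/(H<24)/' h.py; python3 w.py w2 109
python3 - <<'E'
import cv2
a=cv2.imread('pics/w2.png')[80:270,180:390];cv2.imwrite('pics/w2c.png',cv2.resize(a,None,fx=3,fy=3,interpolation=2))
E
```

```text
1.45 [499.6 128.3 192.3] [-179.39   -0.23  159.34] 50.16205854079367 [-0.6  0.1  0.9] [-0.03 -0.01  0.03]
proj [[288. 184.]]
proj [[289. 203.]]
red 106 [252.8 135.2] [453.7 122.1  15. ] [[450.8, 116.2], [447.6, 123.8], [456.7, 127.9], [460.0, 120.2]]
green 63 [303.2 145.4] [470.7 161.   60. ] [[466.3, 159.1], [468.5, 164.9], [474.4, 162.9], [472.2, 157.0]]
green 53 [272.9 225.7] [525.2 115.1  60. ] [[524.9, 110.8], [520.5, 115.4], [525.3, 119.6], [529.8, 115.1]]
orange 3259 [288.3 194.6] [490.  140.4 109. ] [[460.3, 131.7], [473.0, 165.6], [528.6, 147.0], [514.9, 110.2]]
```

View pics/w2c.png

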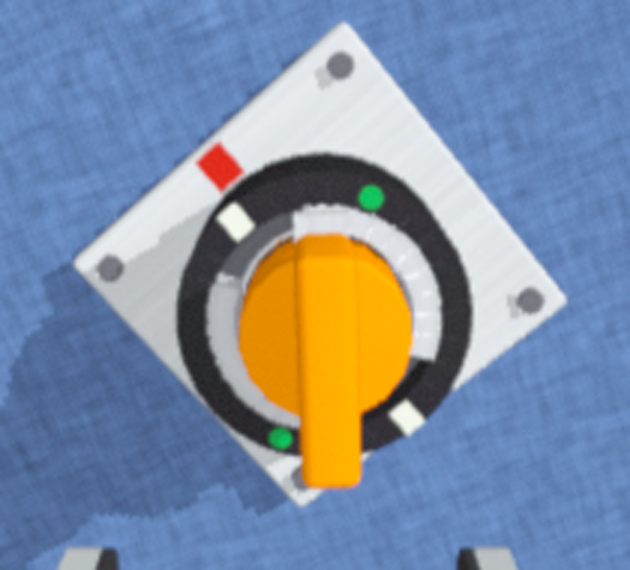

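The picture is sharp now. The bar centreline runs from crop (325,245) to (331,487), the white dashes are at (236,221) and (406,417), and the lip gap is visible beside each dash.

Run:
```python
from h import *
s=sense();C=cam('wrist',s)
f=lambda p:(180+p[0]/3-.33,80+p[1]/3-.33)
b=ray([f((323,262)),f((331,485))],109,C);d=b[1]-b[0];print('bar',b.round(1),np.degrees(np.arctan2(d[1],d[0])),b.mean(0),np.hypot(*d[:2]))
w=ray([f((236,221)),f((406,417))],60,C);d=w[1]-w[0];print('dash',w.round(1),np.degrees(np.arctan2(d[1],d[0])),w.mean(0))
```

```text
bar [[472.  146.4 109. ]
 [522.4 130.1 109. ]] -17.978798424778727 [497.22214808 138.26798574 109.        ] 52.984409540848965
dash [[464.1 126.2  60. ]
 [531.5 150.4  60. ]] 19.75156315269005 [497.83209064 138.32645707  60.        ]
```

>>> servo_tool:
  motion:
    - [40,5.6,8.7,20,-0.01,0,-0.047]
    - [40,0,0,30,0,0,0]
    - [40,0,0,15,0,0,0]
    - [40,0,0,0,0,0,0]
    - [40,0,0,0,0,0,0]

```text
time: 2.0
tool_pos: [496.5, 142.1, 127.0]
tcp_rot: [179.9, -0.1, 162.3]
ft_force: [-0.1, 0.6, 0.8]
finger_gap: 40.0
```

>>> servo_tool:
  motion:
    - [40,-2.0,-3.2,20,0,0,0]
    - [40,0,0,18,0,0,0]
    - [40,0,0,4,0,0,0]
    - [40,0,0,0,0,0,0]
    - [40,0,0,0,0,0,0]

```text
time: 2.5
tool_pos: [501.1, 140.3, 90.9]
tcp_rot: [179.7, 0.3, 162.3]
ft_force: [0.0, 0.2, -0.0]
finger_gap: 40.2
```

>>> servo_tool:
  motion:
    - [34,1.5,-1.5,7,0,0,0]
    - [34,0,0,0,0,0,0]
    - [34,0,0,0,0,0,0]

```text
time: 2.8
tool_pos: [500.9, 139.7, 86.1]
tcp_rot: [179.6, 0.6, 162.3]
ft_force: [-0.2, -0.4, 0.4]
finger_gap: 33.9
```

Run:
```python
from h import *
for i in range(4):
    s=sense();snapshot('wrist') if i<3 else 0;print(s['time'],s['tool_pos'].round(1),s['tcp_rot'].round(2),s['joint_pos'].round(2))
```

```text
2.8 [500.9 139.7  86.1] [179.57   0.56 162.31] [  9.85   1.35 107.4    0.13  70.55 -62.5 ]
2.85 [500.7 139.7  85.9] [179.58   0.54 162.31] [  9.85   1.36 107.41   0.13  70.56 -62.5 ]
2.9 [500.6 139.7  85.9] [179.58   0.53 162.31] [  9.85   1.37 107.41   0.13  70.56 -62.5 ]
2.95 [500.6 139.7  85.8] [179.59   0.52 162.31] [  9.85   1.37 107.42   0.13  70.56 -62.5 ]
```

>>> servo_tool:
  motion:
    - [30,3.5,-2.8,2,0.006,-0.009,0]
    - [30,0,0,0,0,0,0]
    - [30,0,0,0,0,0,0]

```text
time: 3.25
tool_pos: [496.0, 137.9, 83.6]
tcp_rot: [180.0, 1.1, 162.3]
ft_force: [-0.2, -0.4, -0.1]
finger_gap: 30.0
```

>>> servo_tool:
  motion:
    - [26,-1.2,0.9,0,0,0.018,0]
    - [26,0,0,0,0,0,0]
    - [10,0,0,0,0,0,0]
    - [10,0,0,0,0,0,0]
    - [10,0,0,0,0,0,0]
  force: 20

```text
time: 3.75
tool_pos: [497.6, 138.4, 83.7]
tcp_rot: [180.0, -0.1, 162.3]
ft_force: [-0.6, 0.2, -0.0]
finger_gap: 13.7
```

>>> servo_tool:
  motion:
    - [10,0,0,0,0,0,-0.1]
    - [10,0,0,0,0,0,-0.1]
    - [10,0,0,0,0,0,-0.1]
    - [10,0,0,0,0,0,0]

```text
time: 4.15
tool_pos: [497.8, 138.4, 83.7]
tcp_rot: [179.9, -0.0, -179.9]
ft_force: [-0.5, 0.5, -0.3]
finger_gap: 13.7
```

>>> servo_tool:
  motion:
    - [10,0,0,0,0,0,-0.1]
    - [10,0,0,0,0,0,-0.1]
    - [10,0,0,0,0,0,-0.1]
    - [10,0,0,0,0,0,-0.04]
    - [10,0,0,0,0,0,0]

```text
time: 4.65
tool_pos: [496.8, 138.4, 82.4]
tcp_rot: [179.9, -0.1, -160.6]
ft_force: [0.4, -0.1, -1.6]
finger_gap: 13.6
```

The force reading now shows the plug's weight hanging in the gripper, so the lugs are over the gap. I'll release it to let it drop.

>>> servo_tool:
  motion:
    - [24,0,0,0,0,0,0]
    - [24,0,0,0,0,0,0]
    - [24,0,0,0,0,0,0]
    - [24,0,0,0,0,0,0]

```text
time: 5.05
tool_pos: [497.0, 138.3, 82.6]
tcp_rot: [179.9, -0.1, -161.0]
ft_force: [-0.3, -0.1, 0.1]
finger_gap: 24.1
```

Run:
```python
from h import *
s=sense();print(s['tool_pos'],s['tcp_rot'],s['ft_force'],s['finger_gap'])
im=snapshot('side');a=im[150:260,180:300];w=snapshot('wrist')
cv2.imwrite('pics/d.png',np.hstack([cv2.resize(a,(440,403),interpolation=2),cv2.resize(w[150:420,150:400],(360,403))]))
C=cam('side')
for z in (109,96,92):
  print(z,proj([(497.4+28*np.cos(a),138.4+28*np.sin(a),z) for a in (np.radians(19.5),np.radians(199.5))],C).round(1).tolist())
b=max(blobs(masks(im)['orange']&(np.arange(560)<280)[None]&(np.arange(420)>120)[:,None],5),key=lambda b:b[0]);y,x=np.nonzero(b[2]);print(b[0],x.min(),x.max(),y.min(),y.max())
```

```text
[496.9789633  138.34683047  82.62244441] [ 1.79935377e+02 -7.34931719e-02 -1.61038151e+02] [-0.26305565 -0.05107182  0.1248061 ] 24.058057990478115
109 [[240.7, 165.4], [223.8, 180.7]]
96 [[241.1, 170.2], [224.5, 185.5]]
92 [[241.3, 171.6], [224.7, 187.0]]
328 223 245 176 201
```

View pics/d.png

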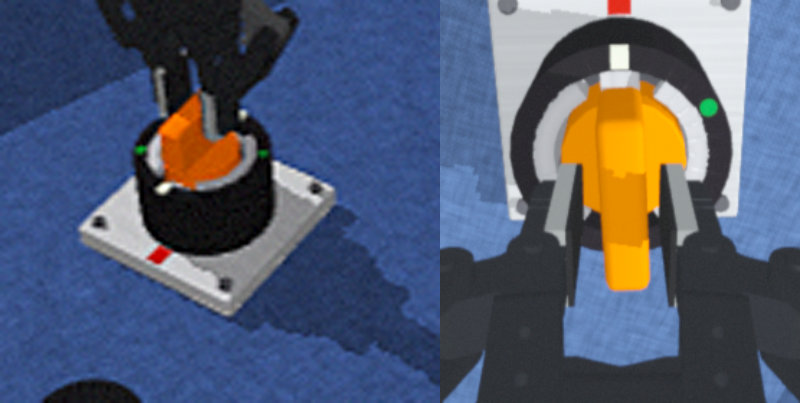

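It has dropped: the bar's near top corner is at side pixel (224.5,185.5), which matches a top at z=96, and the lug sits in the gap by the dash. I'll descend, re-grip and turn clockwise.

>>> servo_tool:
  motion:
    - [24,0,0,10,0,0,0]
    - [24,0,0,2,0,0,0]
    - [24,0,0,0,0,0,0]
    - [10,0,0,0,0,0,0]
    - [10,0,0,0,0,0,0]
    - [10,0,0,0,0,0,0]
  force: 30

```text
time: 5.75
tool_pos: [496.7, 138.3, 69.2]
tcp_rot: [179.9, -0.1, -161.0]
ft_force: [0.1, -0.1, -1.2]
finger_gap: 13.4
```

>>> servo_tool:
  motion:
    - [10,0,0,0.3,0,0,0.08]
    - [10,0,0,0.3,0,0,0.08]
    - [10,0,0,0.3,0,0,0.08]
    - [10,0,0,0.3,0,0,0.08]
    - [10,0,0,0,0,0,0]

```text
time: 6.25
tool_pos: [497.0, 138.7, 69.1]
tcp_rot: [179.9, -0.1, 180.0]
ft_force: [-0.4, -0.1, -1.5]
finger_gap: 13.5
```

>>> servo_tool:
  motion:
    - [10,0,0,0.7,0,0,0.08]
    - [10,0,0,0.7,0,0,0.08]
    - [10,0,0,0.7,0,0,0.08]
    - [10,0,0,0.7,0,0,0.08]
    - [10,0,0,0,0,0,0]

```text
time: 6.75
tool_pos: [497.0, 139.8, 68.0]
tcp_rot: [179.9, -0.1, 161.8]
ft_force: [-0.1, -0.3, -1.6]
finger_gap: 13.4
```

>>> servo_tool:
  motion:
    - [10,-0.3,-0.6,1,0,0,0.08]
    - [10,0,-0.4,1,0,0,0.08]
    - [10,0,0,1,0,0,0.08]
    - [10,0,0,1,0,0,0.08]
    - [10,0,0,0,0,0,0]

```text
time: 7.25
tool_pos: [497.4, 139.7, 66.0]
tcp_rot: [179.8, -0.2, 144.0]
ft_force: [0.2, -1.2, -0.1]
finger_gap: 13.5
```

```bash
python3 -c "
from bench import *
s=sense();print(s['ft_force'],s['wrist_torque'],s['tcp_rot'],s['tool_pos'])"
```

```text
[ 0.16401062 -1.15170498 -0.13621757] [-0.36705157  0.02272592 -0.02796141] [ 1.79834155e+02 -1.50509300e-01  1.44007996e+02] [497.35789424 139.66893273  66.02106174]
```

>>> servo_tool:
  motion:
    - [10,-0.4,-0.5,0.7,0,0,0.06]
    - [10,0,-0.2,0.5,0,0,0.06]
    - [10,0,0,0,0,0,0.04]
    - [10,0,0,0,0,0,0]

```text
time: 7.65
tool_pos: [496.5, 138.6, 65.3]
tcp_rot: [180.0, -0.2, 135.7]
ft_force: [-1.1, 0.6, 0.8]
finger_gap: 13.5
```

```bash
python3 -c "
from bench import *
s=sense();print(s['ft_force'],s['wrist_torque'],s['tcp_rot'],s['tool_pos'])"
```

```text
[-1.07338234  0.55827811  0.84443636] [-0.03995846  0.11754021  0.89774183] [179.96656673  -0.19447808 135.74100134] [496.53098122 138.56068564  65.28398701]
```

The wrist shows 0.9 N·m at about 63°, so the plug is against its stop. I'll release and look.

>>> servo_tool:
  motion:
    - [26,0,0,0,0,0,0]
    - [26,0,0,0,0,0,0]
    - [26,0,0,0,0,0,0]
    - [30,0,0,-15,0,0,0]
    - [30,0,0,-30,0,0,0]
    - [30,0,0,-40,0,0,0]
    - [30,0,0,-30,0,0,0]
    - [30,0,0,0,0,0,0]
    - [30,0,0,0,0,0,0]
    - [30,0,0,0,0,0,0]

```text
time: 8.65
tool_pos: [496.9, 138.1, 189.2]
tcp_rot: [179.8, -0.1, 136.3]
ft_force: [-0.2, 0.3, 0.3]
finger_gap: 30.0
```

```bash
python3 w.py f 92
python3 - <<'E'
from h import *
w=cv2.imread('pics/f.png');s=snapshot('side');C=cam('side')
print('side home top ends',proj([(497.2+28*np.cos(a),138.4+28*np.sin(a),92) for a in np.radians([-42.5,137.5])],C).round(1).tolist(),'if 27:',proj([(497.2+28*np.cos(a),138.4+28*np.sin(a),96) for a in np.radians([-42.5,137.5])],C).round(1).tolist())
cv2.imwrite('pics/fc.png',np.hstack([cv2.resize(s[150:260,180:300],(440,403),interpolation=2),cv2.resize(w[100:300,190:370],(360,400),interpolation=2)[:400].repeat(1,0) if 0 else cv2.resize(w[100:300,190:370],(360,403),interpolation=2)]))
t=snapshot('top');C=cam('top')
roi=np.zeros(t.shape[:2],bool);roi[215:270,390:450]=1
for a,c,l in blobs(masks(t)['blue']&roi,10):print('blue',a,c,ray(c,85,C))
E
```

```text
8.65 [496.9 138.1 189.2] [ 1.7983e+02 -1.5000e-01  1.3630e+02] 30.045471418265535 [-0.2  0.3  0.3] [-0.04 -0.01  0.02]
proj [[274. 193.]]
proj [[274. 213.]]
red 100 [228.4 158.7] [453.7 122.   15. ] [[450.1, 116.7], [447.7, 124.3], [457.1, 127.5], [459.6, 120.0]]
green 62 [272.1 151.1] [470.8 160.9  60. ] [[466.3, 160.8], [470.5, 165.3], [475.0, 161.0], [470.7, 156.5]]
orange 2814 [275.2 197.2] [492.2 143.6  92. ] [[463.8, 134.0], [474.5, 170.6], [528.3, 155.1], [518.3, 115.6]]
side home top ends [[246.5, 180.0], [219.6, 178.4]] if 27: [[246.4, 178.5], [219.4, 177.0]]
blue 406 [423.15270936 241.591133  ] [[ 490.6373573  -253.62321547   85.        ]]
```

View pics/fc.png

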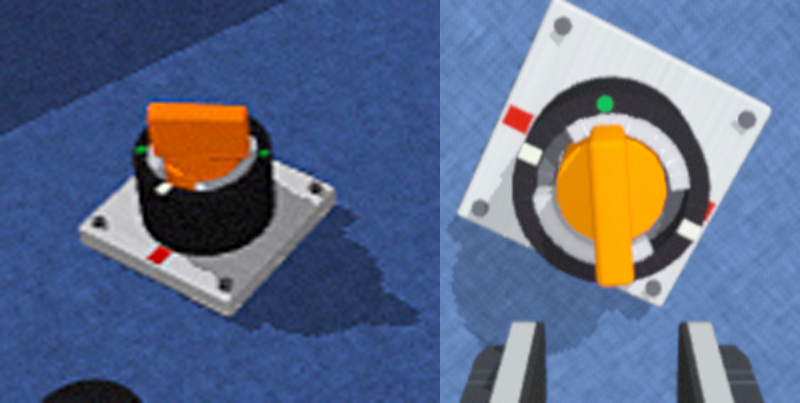

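```bash
python3 -c "
from bench import *
hand_in();print(sense()['time'])"
```

```text
the job is handed in; nothing more can be done
the job is handed in; nothing more can be done
```

The plug is home and released, and I handed the job in at about 9 s of the 38 s allowed. I gripped the bar lightly and turned it back about 37° until the gripper was carrying the plug's weight. I then let it drop into the thread start, re-gripped, and turned it clockwise about 63° while following it down 4 mm, until the wrist felt the stop (0.9 N·m). Then I let go and raised the gripper clear.

**Last checks:**
- **Turn:** the bar lines up with the green dots.
- **Height:** in the side view the top of the bar matches home height (z of about 92 mm). That view separates home from the dropped height by only about 1.5 pixels, but the 4 mm of follow-down agrees.
- **Forces:** near zero after release. I saw no reading above 2 N in the readouts between moves, either on the proud plug or later.
- **Finished unit:** it was never approached. Its measured blue centroid differs by about 7 mm between the first and last top pictures. The visible blue area roughly doubled (218 to 406 pixels), so I put this down to the arm's shadow having moved off it, not to the unit moving.

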